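# Swing the divider bar into its notch and set the pan in the bay

### The arm

A 6-joint arm with a two-finger parallel gripper is mounted at the origin on a cart in front of the work surface, level with it; the furniture and walls round the work are solid. World frame = base frame: x ahead of the robot, y to its left, z up, the work surface at z = 0. Lengths are in m, angles in rad, forces in N, time in s.
With the tool pointing down it reaches from about 0.375 to 0.9 m from the base axis. Payload 3.1 kg.
Tool frame: the origin (TCP) lies on the centre line of the jaws, within the pads' length; the fingertips stand 19 mm ahead of it and the grasp point (between the pads) is the TCP; z points along the fingers, y is the line along which they close (so a half turn about z gives the same grasp; the last joint's range is limited). The gripper opens to 85 mm and grips with 20 to 120 N. Pads are 22 mm wide; open, the fingers measure 114 mm over their backs; the gripper's body (76 mm by 85 mm) begins 54 mm behind the grasp point. The pads swing forward as they close: fully open they stand 13 mm farther back than shut.
Start: joints at [1.109, 0.527, 1.433, -0, 1.181, -0.178], TCP at [0.174, 0.6, 0.25] pointing down, gripper open.
Joint ranges: [-3.08, 3.08], [-0.75, 2.2], [0.22, 2.44], [-1.43, 4.57], [0, 2.65], [-2.85, 2.85]. Speed limits (rad/s): [2.79, 2.79, 3.14, 3.14, 3.14, 3.14].

### API

Orientations are given as a unit quaternion [x, y, z, w].
In Python, from station import manip gives the robot as it stands.
- The arm moves only by the tool servo_tool, never from a script. Its argument "rows" is a list that holds one entry, the list of rows, each a list of 7 numbers: the turn, a rotation vector about the tool's x, y, z in degrees, then the shift along the tool's x, y, z in m, then the gripper command: -1 is shut, 1 is fully open, values between are in proportion. In form: [[[wx, wy, wz, tx, ty, tz, jaw], ...]]. A call has 1 to 8 rows; each row shifts and turns the commanded pose from where the row before left it, along the tool's axes as they then stand; what a row does not reach is not made up. A row lasts 1/12 s, in which the tool goes at most 41.7 mm and 7.16 degrees, less where a joint would pass 70% of its speed; a pose out of reach is approached as far as the arm can. A call is refused whole if a number of a shift passes 0.0417 or a number of a turn 7.16, either way. A call with a gripper value outside its range is refused whole. The fingers move at their own pace and stop on an object; "squeeze" is the grip in N (left out, the last holds). Time passes only in rows, so rows that do not move let the fingers close. It gives the time, the measured TCP pose, the force, the opening and the grip force at its end, in the units of the state.
- manip.sense(): the state, without advancing time (a new reading comes with each control period).
- manip.snapshot(name): name is "side" or "top"; returns the picture (420x560x3 uint8, blue, green, red); there is no depth.
- manip.camera_info(name): a dict with "K" (3x3 intrinsics, pixels), "k1" (the pictures are not rectified: a ray, as slopes to the right and down, at radius r is drawn at 1 + k1 r^2 times it, then the intrinsics apply), "camera_from_world" (4x4, takes a point from world to camera coordinates). Camera axes: x right, y down, z forward; pixel columns grow to the right and rows downward; lengths in m; the calibration is good to about 2 mm. A picture is of the moment at which its call begins. camera_info takes no time and is no camera call.
- manip.sign_off(): hands the job in; it is judged then, once.
The state is a dict: "t": time; "q": joint angles; "qd": joint speeds; "tau": joint torques, N m; "tcp_pos": TCP position; "tool_rot": TCP orientation; "force": force on the tool from outside, world axes, zero at the start; "ft_torque": the same for the moment, N m; "finger_gap": opening from 0.0 (shut) to 1.0 (fully open); "gripper_force": force on a finger pad.
Only numpy, scipy, OpenCV 4.12 (cv2) and the standard library are available. Lean on these libraries where they do the work, as an engineer would, in place of code of your own. Each camera call takes 0.05 s, during which the arm holds its last target. There are 200 camera calls.

### The job

The rack's divider bar lies askew across the empty left bay: with light fingertip force near its free end (do not grip it) push it to the right so that it swings about the stud at its far end, until it drops into the notch of the front strip and lies level, without shoving the rack. Then take the lidded pan on the worktop by its handle and set it gently, square, in the cleared bay, hanging by its flange on both ledges, the bar still in its notch. Leave the other pan and the things around alone.

Things in the scene. Friction and masses are not known exactly. Their poses are not given: they have to be found in the camera images.
- rack: Low steel pan rack standing loose on rubber feet, 2.6 kg; it slides if shoved hard. Origin on the worktop, x away from the robot at yaw 0, y left, z up. Outline x -143..128, y -156..156 mm. Front ledge x -139..-79, back ledge x 79..124 mm, tops 76 mm up; a deep open well between them (floor 9 mm up). A skirt all round stands 6 mm above the ledges.
- rack_hole (a point): Hole in the rack's back ledge (rack x = 100, y = 0, at ledge height 76 mm): the bar's stud sits in it with 1 mm of play, the bar's pivot. Pushed from its left side over the open well, say 150 mm from here, the bar slides on the strip with under 3 N; over the notch its free end drops 4 mm, it lies level on the ledge and the notch's side stops it: push no further.
- strip_middle (a point): Flat steel strip on the front ledge, 4 mm thick, rack x -137..-97, y -76..96 mm or more; this point is on the ledge at rack x = -117, y = 0. The strip has one notch, 27 mm wide along y, its flared mouth open to the well. It is screwed on through slots, so the notch's middle may lie up to 24 mm left or right of this point (not measured): find it by feel.
- left_bay (a point): Where the middle of the pan's handle is when the pan hangs properly in the left bay: rack x = 0, y = 93 mm, 95 mm above the worktop. Axes as the rack's; the pan's x must lie along them (either way round).
- bar_pivot (a point): Divider bar, steel, 22 mm wide, 10 mm high, 0.24 to 0.38 kg, loose. This point: its underside, on the axis of its stud (8 mm across, 9 mm long, pointing down, in the hole). Bar's x runs along it to the stud end: bar from x = -226 mm (free end, by the robot) to +14. At first it is turned 0.3 to 0.42 rad clockwise from above against the rack, its free end riding on the strip.
- pan_handle (a point): Lidded pan standing on the worktop, 0.3 to 0.6 kg, lid fixed. This point: middle of its black bar handle, 81 mm above the pan's underside; handle 60 mm along pan x, 14 mm wide, 24 mm high, lid top 12 mm below this point. Flange 176 (x) by 108 mm, underside 62 mm above the pan's underside; body below 144 by 80 mm. The same turned half round.
- pan: The same pan; origin under the middle of its underside, axes as its handle's.
- second_pan_handle (a point): The same kind of pan already hanging in the right bay; middle of its handle. To be left alone.
- carton: Closed food carton 133 x 64 x 60 mm standing on the worktop; origin under its centre. To be left alone.
- dredger: White salt dredger, 68 mm across, 115 mm high, beyond the rack; origin under its centre. To be left alone.
- sauce_tub: Small lidded sauce tub 66 x 73 x 37 mm behind the rack; origin under its centre. To be left alone.

How it is judged:
By the outcome, as a careful person would: the job done as asked, in the order asked, and still so for the second after the job is handed in, with the robot touching nothing.
It also fails if it takes over 72 s, if anything falls off the work surface, if the arm or the gripper's body presses on something with over 40 N, if the wrist force passes 120 N, or if a joint passes its speed limit or range.

## Working session

There is one attempt and no reset: what is moved stays moved. The work goes in short steps, Python scripts to look and compute and a tool call to move; the robot and the scene stay as the last step left them, time stands still between calls to the robot, and variables do not carry over. Pictures are saved under pics/ and viewed, at most 10 in all, crops included, and the job is handed in when it is done.

Besides the shell and the picture viewer there is one more tool, called after "Request:" by a JSON object that holds its "op" and its "data", one argument or row to a line. servo_tool: Moves the arm, as the interface text tells. Its arguments: {"type":"object","properties":{"rows":{"type":"array","items":{"type":"array","items":{"type":"array","items":{"type":"number"}}}},"squeeze":{"type":"number"}},"required":["rows"]}

```bash
ls; mkdir -p pics; python3 - <<'E'
from station import manip
import cv2
for n in("side","top"):
    cv2.imwrite(f"pics/{n}0.png",manip.snapshot(n)); c=manip.camera_info(n); print(n,c)
s=manip.sense();print({k:s[k] for k in("t","tcp_pos","tool_rot","force","finger_gap")})
E
```

```text
pics
side {'K': array([[379.43419528,   0.        , 282.89546286],
       [  0.        , 379.43419528, 212.59738948],
       [  0.        ,   0.        ,   1.        ]]), 'k1': -0.08458737221670168, 'camera_from_world': array([[-9.72578966e-01, -2.32572252e-01,  5.49808529e-04,
         6.13544283e-01],
       [-1.08564666e-01,  4.51906409e-01, -8.85434532e-01,
         1.58172321e-01],
       [ 2.05679041e-01, -8.61214692e-01, -4.64763797e-01,
         1.09199336e+00],
       [ 0.00000000e+00,  0.00000000e+00,  0.00000000e+00,
         1.00000000e+00]])}
top {'K': array([[383.76610915,   0.        , 279.27119574],
       [  0.        , 383.76610915, 214.14037999],
       [  0.        ,   0.        ,   1.        ]]), 'k1': 0.01645104692453066, 'camera_from_world': array([[ 6.32942009e-04, -9.99979322e-01,  6.39957245e-03,
         2.22178738e-03],
       [-9.88187753e-01, -1.60616689e-03, -1.53239633e-01,
         6.34160735e-01],
       [ 1.53246743e-01, -6.22698732e-03, -9.88168336e-01,
         1.14946463e+00],
       [ 0.00000000e+00,  0.00000000e+00,  0.00000000e+00,
         1.00000000e+00]])}
{'t': 0.1, 'tcp_pos': array([0.17410708, 0.59963869, 0.24944537]), 'tool_rot': array([ 1.40923253e-01,  9.90020058e-01, -9.12665855e-04, -2.96778642e-04]), 'force': array([ 0.09522191, -0.76615653,  0.74514715]), 'finger_gap': 1.0056376667254334}
```

View pics/top0.png

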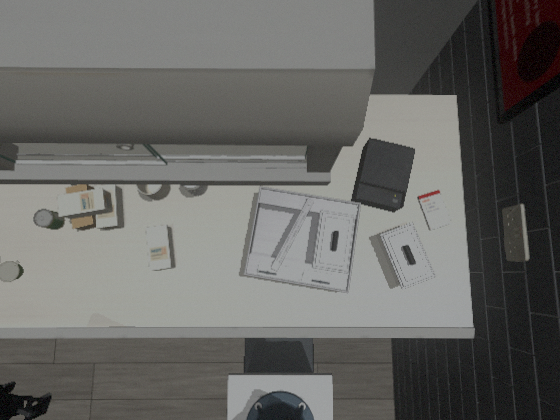

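View pics/side0.png

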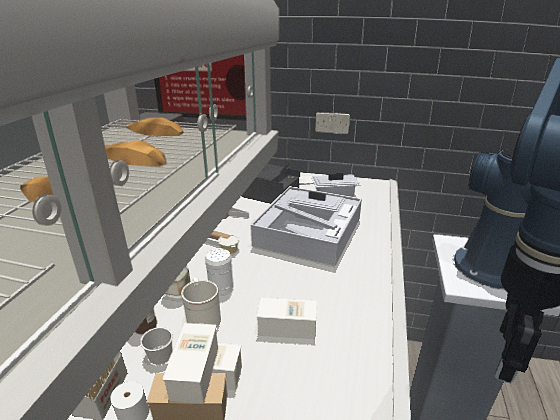

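The top view shows the rack around (301,240), with the bar running from (305,203) to (277,267). The free pan is at (408,255) and an overhead shelf covers rows above 185. I'll enlarge it.

```bash
cat > h.py <<'E'
import numpy as np, cv2
from station import manip
def cam(n):
    c=manip.camera_info(n);return c["K"],c["k1"],c["camera_from_world"]
def px2w(n,u,v,z):
    K,k1,T=cam(n); d=np.array([(u-K[0,2])/K[0,0],(v-K[1,2])/K[1,1]]); s=d.copy()
    for _ in range(20): s=d/(1+k1*(s@s))
    R=T[:3,:3]; o=-R.T@T[:3,3]; r=R.T@np.array([*s,1]); return o+r*(z-o[2])/r[2]
def w2px(n,p):
    K,k1,T=cam(n); c=T[:3,:3]@np.asarray(p)+T[:3,3]; s=c[:2]/c[2]; s=s*(1+k1*(s@s)); return K[:2,:2]@s+K[:2,2]
def crop(n,name,u0,v0,w,h,f):
    im=manip.snapshot(n)[v0:v0+h,u0:u0+w]; im=cv2.resize(im,None,fx=f,fy=f,interpolation=cv2.INTER_CUBIC)
    for i in range(0,w,20): cv2.putText(im,str(u0+i),(i*f,10),0,.35,(0,0,255)); cv2.line(im,(i*f,12),(i*f,18),(0,0,255))
    for i in range(0,h,20): cv2.putText(im,str(v0+i),(0,i*f+4),0,.35,(0,0,255)); cv2.line(im,(24,i*f),(30,i*f),(0,0,255))
    cv2.imwrite(f"pics/{name}.png",im)
E
python3 -c "
from h import *
crop('top','c1',235,180,200,120,4)"
```

```text
(no output)
```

View pics/c1.png

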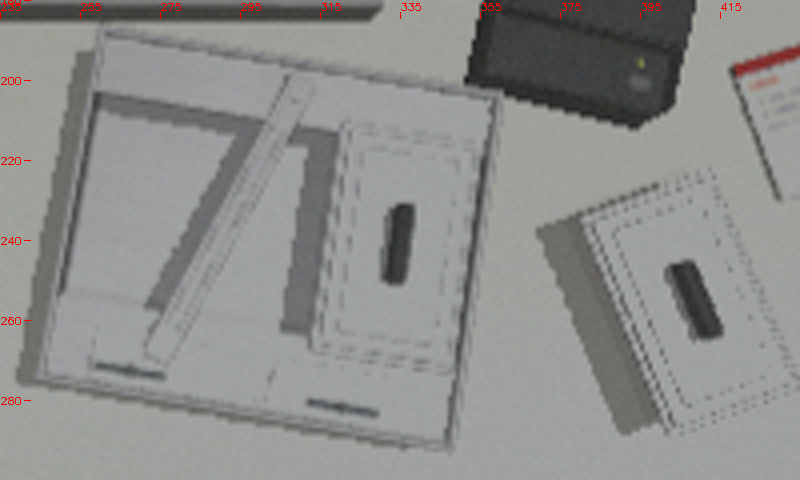

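The crop (u=235+x/4, v=180+y/4) shows these points:
- Rack skirt corners at (103,28), (502,95), (450,450) and (40,378).
- Bar ends near (305,80) and (157,358).
- Free pan handle from (683,265) to (708,340).

```bash
python3 - <<'E'
from h import *
f=lambda x,y,z: px2w('top',235+x/4,180+y/4,z)
C=np.array([f(*p,.082)[:2] for p in((103,28),(502,95),(450,450),(40,378))]); print(C.round(4))
M=np.array([(128,156),(128,-156),(-143,-156),(-143,156)])/1e3
mc=M.mean(0); cc=C.mean(0); H=(M-mc).T@(C-cc); U,S,V=np.linalg.svd(H); R=V.T@U.T; t=cc-R@mc
yaw=np.arctan2(R[1,0],R[0,0]); print('rack',t,yaw,'res',(C-(M@R.T+t)).round(4))
for n,p in dict(hole=(.1,0),strip=(-.117,0),bay=(0,.093)).items(): print(n,(R@p+t).round(4))
a=f(305,81,.086);b=f(157,358,.090);print('bar ends',a,b,np.linalg.norm((a-b)[:2]),'yaw rel',np.arctan2(*(a-b)[1::-1])-yaw)
a=f(680,263,.093);b=f(711,339,.093);print('handle',a,b,(a+b)/2,np.linalg.norm(a-b),np.arctan2(*(a-b)[1::-1]))
P=[f(*p,.064)[:2] for p in((585,218),(708,170),(672,433),(798,380))];print('flange',np.round(P,4),np.mean(P,0))
a=f(401,204,.1);b=f(394,284,.1)
E
```

```text
[[ 0.7132  0.06  ]
 [ 0.6615 -0.2446]
 [ 0.3961 -0.1977]
 [ 0.4481  0.1045]]
rack [ 0.56209347 -0.07072497] -0.16976075709370275 res [[-0.0014 -0.0014]
 [-0.0004  0.0015]
 [ 0.0013  0.0026]
 [ 0.0006 -0.0027]]
hole [ 0.6607 -0.0876]
strip [ 0.4468 -0.051 ]
bay [0.5778 0.0209]
bar ends [ 0.67133124 -0.09411545  0.086     ] [0.4626649  0.01788805 0.09      ] 0.23682572020066833 yaw rel -0.32285965553736096
handle [ 0.53294951 -0.37014546  0.093     ] [ 0.47707964 -0.3901067   0.093     ] [ 0.50501458 -0.38012608  0.093     ] 0.05932868844736028 0.34314633227130475
flange [[ 0.5693 -0.309 ]
 [ 0.6065 -0.4049]
 [ 0.408  -0.3674]
 [ 0.4474 -0.4639]] [ 0.50778166 -0.38628554]
```

```bash
cat >> h.py <<'E'
from scipy.spatial.transform import Rotation as Ro
RACK=np.array([.5621,-.0707]); RY=-.17; HOLE=np.array([.6607,-.0876])
rot=lambda a:np.array([[np.cos(a),-np.sin(a)],[np.sin(a),np.cos(a)]])
def tooly(s): 
    y=Ro.from_quat(s["tool_rot"]).as_matrix()[:,1]; return np.degrees(np.arctan2(y[1],y[0]))
def plan(target,yawy,jaw=-1,vmax=.04,n=None):
    "rows from the measured pose to TCP target with tool y at yawy deg, tool down"
    s=manip.sense(); p=s["tcp_pos"]; y0=tooly(s); d=np.asarray(target)-p
    dy=(yawy-y0+180)%360-180
    n=n or int(max(np.ceil(np.abs(d).max()/vmax),np.ceil(abs(dy)/7),1))
    M=Ro.from_quat(s["tool_rot"]).as_matrix(); want=np.array([[0,1,0]])
    print("t",round(s["t"],2),"at",p.round(4),"yawy",round(y0,2),"tilt z",M[:,2].round(4),"d",d.round(4),"dyaw",round(dy,2),"n",n)
    for i in range(n):
        a=np.radians(y0+dy*i/n); ty=np.array([np.cos(a),np.sin(a),0]); tz=np.array([0,0,-1]); tx=np.cross(ty,tz)
        st=d/n; print([0,0,round(-dy/n,2)]+[round(float(st@k),4) for k in(tx,ty,tz)]+[jaw],end=",\n" if i%8==7 else ",")
    print()
E
python3 - <<'E'
from h import *
from scipy.optimize import least_squares
r=least_squares(lambda p:np.r_[w2px('top',p)-(330,180),w2px('side',p)-(278,140)],[.6,-.1,.3]);print('sill corner',r.x,r.fun)
by=-.493; p=HOLE+rot(by)@[-.145,.037]; print(p, np.degrees(by))
plan([*p,.17],np.degrees(by))
E
```

```text
sill corner [ 0.68062232 -0.12334806  0.29370202] [ 0.18364492  1.0034541  -1.26282674 -0.271187  ]
[0.55047805 0.01361819] -28.246819299949586
t 0.15 at [0.1741 0.5997 0.2496] yawy 73.79 tilt z [-7.0e-04 -1.5e-03 -1.0e+00] d [ 0.3763 -0.5861 -0.0796] dyaw -102.04 n 15
[0, 0, np.float64(6.8), -0.035, -0.0305, 0.0053, -1],[0, 0, np.float64(6.8), -0.0384, -0.0262, 0.0053, -1],[0, 0, np.float64(6.8), -0.0412, -0.0214, 0.0053, -1],[0, 0, np.float64(6.8), -0.0434, -0.0164, 0.0053, -1],[0, 0, np.float64(6.8), -0.0451, -0.0111, 0.0053, -1],[0, 0, np.float64(6.8), -0.0461, -0.0057, 0.0053, -1],[0, 0, np.float64(6.8), -0.0464, -0.0002, 0.0053, -1],[0, 0, np.float64(6.8), -0.0461, 0.0053, 0.0053, -1],
[0, 0, np.float64(6.8), -0.0452, 0.0107, 0.0053, -1],[0, 0, np.float64(6.8), -0.0436, 0.016, 0.0053, -1],[0, 0, np.float64(6.8), -0.0414, 0.021, 0.0053, -1],[0, 0, np.float64(6.8), -0.0386, 0.0258, 0.0053, -1],[0, 0, np.float64(6.8), -0.0353, 0.0302, 0.0053, -1],[0, 0, np.float64(6.8), -0.0315, 0.0342, 0.0053, -1],[0, 0, np.float64(6.8), -0.0272, 0.0376, 0.0053, -1],
```

Request:
{"op": "servo_tool", "data": {
  "rows": [
    [[0,0,6.8,-0.028,-0.025,0.004,-1],[0,0,6.8,-0.031,-0.021,0.004,-1],[0,0,6.8,-0.033,-0.017,0.004,-1],[0,0,6.8,-0.034,-0.013,0.004,-1],[0,0,6.8,-0.036,-0.009,0.004,-1],[0,0,6.8,-0.036,-0.005,0.004,-1],[0,0,6.8,-0.037,0,0.004,-1],[0,0,6.8,-0.036,0.005,0.004,-1]]
  ],
  "squeeze": 20
}}

```text
t: 0.82
tcp_pos: [0.3344, 0.3501, 0.2181]
tool_rot: [0.58, 0.815, -0.0, -0.0]
force: [0.3, -0.7, 0.0]
finger_gap: 0.0
gripper_force: 0.0
```

```bash
sed -i 's/round(-dy\/n,2)/float(round(-dy\/n,2))/' h.py; python3 -c "
from h import *
plan([.5505,.0136,.17],-28.25,n=11)"
```

```text
t 0.82 at [0.3344 0.3501 0.2181] yawy 19.08 tilt z [-3.e-04 -3.e-04 -1.e+00] d [ 0.2161 -0.3365 -0.0481] dyaw -47.33 n 11
[0, 0, 4.3, -0.0353, 0.0086, 0.0044, -1],[0, 0, 4.3, -0.0346, 0.0112, 0.0044, -1],[0, 0, 4.3, -0.0337, 0.0138, 0.0044, -1],[0, 0, 4.3, -0.0325, 0.0162, 0.0044, -1],[0, 0, 4.3, -0.0312, 0.0186, 0.0044, -1],[0, 0, 4.3, -0.0297, 0.0209, 0.0044, -1],[0, 0, 4.3, -0.0281, 0.0231, 0.0044, -1],[0, 0, 4.3, -0.0263, 0.0251, 0.0044, -1],
[0, 0, 4.3, -0.0243, 0.027, 0.0044, -1],[0, 0, 4.3, -0.0222, 0.0288, 0.0044, -1],[0, 0, 4.3, -0.02, 0.0304, 0.0044, -1],
```

Request:
{"op": "servo_tool", "data": {
  "rows": [
    [[0,0,4.3,-0.035,0.009,0.004,-1],[0,0,4.3,-0.035,0.011,0.004,-1],[0,0,4.3,-0.034,0.014,0.004,-1],[0,0,4.3,-0.032,0.016,0.004,-1],[0,0,4.3,-0.031,0.019,0.004,-1],[0,0,4.3,-0.03,0.021,0.004,-1],[0,0,4.3,-0.028,0.023,0.004,-1],[0,0,4.3,-0.026,0.025,0.004,-1]]
  ]
}}

```text
t: 1.48
tcp_pos: [0.4936, 0.1067, 0.186]
tool_rot: [0.795, 0.607, -0.0, -0.0]
force: [0.3, 0.5, 0.1]
finger_gap: -0.005
gripper_force: 0.0
```

```bash
python3 -c "
from h import *
plan([.5505,.0136,.17],-28.25,n=4)"
```

```text
t 1.48 at [0.4936 0.1067 0.186 ] yawy -15.23 tilt z [-3.e-04  1.e-04 -1.e+00] d [ 0.0569 -0.0931 -0.016 ] dyaw -13.02 n 4
[0, 0, 3.25, -0.0187, 0.0198, 0.004, -1],[0, 0, 3.25, -0.0176, 0.0209, 0.004, -1],[0, 0, 3.25, -0.0164, 0.0218, 0.004, -1],[0, 0, 3.25, -0.0151, 0.0227, 0.004, -1],
```

Request:
{"op": "servo_tool", "data": {
  "rows": [
    [[0,0,3.2,-0.019,0.02,0.004,-1],[0,0,3.2,-0.018,0.021,0.004,-1],[0,0,3.2,-0.016,0.022,0.004,-1],[0,0,3.2,-0.015,0.023,0.004,-1],[0,0,0,0,0,0.01,-1],[0,0,0,0,0,0,-1]]
  ]
}}

```text
t: 1.98
tcp_pos: [0.5507, 0.014, 0.1586]
tool_rot: [0.857, 0.516, -0.001, -0.001]
force: [-0.4, 0.8, -0.5]
finger_gap: 0.003
gripper_force: 0.0
```

```bash
python3 -c "
from h import *
plan([.5505,.0136,.092],-28.25,n=4)
crop('top','c2',235,180,133,120,5)"
```

```text
t 1.98 at [0.5507 0.014  0.1586] yawy -27.93 tilt z [-2.9e-03  6.0e-04 -1.0e+00] d [-0.0002 -0.0004 -0.0666] dyaw -0.32 n 4
[0, 0, 0.08, -0.0001, 0.0, 0.0166, -1],[0, 0, 0.08, -0.0001, 0.0, 0.0166, -1],[0, 0, 0.08, -0.0001, 0.0, 0.0166, -1],[0, 0, 0.08, -0.0001, 0.0, 0.0166, -1],
```

View pics/c2.png

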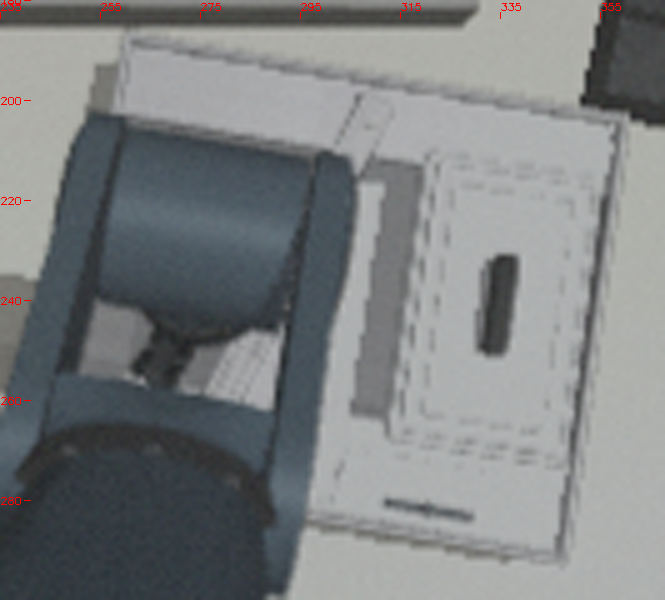

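The arm covers much of the rack. The fingers show at about (268,253), clear to the left of the bar at (278,255), so I'll descend.

Request:
{"op": "servo_tool", "data": {
  "rows": [
    [[0,0,0,0,0,0.02,-1],[0,0,0,0,0,0.02,-1],[0,0,0,0,0,0.018,-1],[0,0,0,0,0,0.009,-1],[0,0,0,0,0,0,-1],[0,0,0,0,0,0,-1]]
  ]
}}

```text
t: 2.53
tcp_pos: [0.5506, 0.016, 0.0934]
tool_rot: [0.856, 0.517, -0.0, -0.0]
force: [-0.6, 0.1, 0.5]
finger_gap: -0.001
gripper_force: 0.0
```

Request:
{"op": "servo_tool", "data": {
  "rows": [
    [[0,0,0,-0.003,0,0,-1],[0,0,0,-0.003,0,0,-1],[0,0,0,-0.003,0,0,-1],[0,0,0,-0.003,0,0,-1],[0,0,0,-0.003,0,0,-1],[0,0,0,-0.003,0,0,-1]]
  ]
}}

```text
t: 3.03
tcp_pos: [0.5432, -0.0008, 0.094]
tool_rot: [0.857, 0.516, 0.001, 0.0]
force: [1.6, 3.2, 2.7]
finger_gap: 0.002
gripper_force: 1.8
```

Request:
{"op": "servo_tool", "data": {
  "rows": [
    [[0,0,-1.2,-0.003,-0.0004,0.0005,-1],[0,0,-1.2,-0.003,-0.0004,0.0005,-1],[0,0,-1.2,-0.003,-0.0004,0.0005,-1],[0,0,-1.2,-0.003,-0.0004,0.0005,-1],[0,0,-1.2,-0.003,-0.0004,0,-1],[0,0,-1.2,-0.003,-0.0004,0,-1]]
  ]
}}

```text
t: 3.53
tcp_pos: [0.5339, -0.016, 0.092]
tool_rot: [0.822, 0.569, 0.001, 0.001]
force: [1.5, 5.0, 2.9]
finger_gap: -0.001
gripper_force: 2.0
```

```bash
cat >> h.py <<'E'
def barang():
    s=manip.sense(); d=HOLE-s["tcp_pos"][:2]; r=np.hypot(*d)
    a=np.arctan2(d[1],d[0])+np.arcsin(.022/r)-RY
    print("t",round(s["t"],2),"tcp",s["tcp_pos"].round(4),"bar rel rad",round(a,3),"end y mm",round(217*np.sin(a),1),"r",round(r,4),"yawy",round(tooly(s),1),"want",round(np.degrees(a+RY),1),"F",s["force"].round(1))
E
python3 -c "
from h import *
barang()"
```

```text
t 3.53 tcp [ 0.5339 -0.016   0.092 ] bar rel rad -0.192 end y mm -41.5 r 0.1456 yawy -20.6 want -20.8 F [1.5 5.  2.9]
```

Request:
{"op": "servo_tool", "data": {
  "rows": [
    [[0,0,-0.8,-0.002,-0.0003,0,-1],[0,0,-0.8,-0.002,-0.0003,0,-1],[0,0,-0.8,-0.002,-0.0003,0,-1],[0,0,-0.8,-0.002,-0.0003,0,-1],[0,0,-0.4,-0.001,-0.0002,0,-1],[0,0,-0.4,-0.001,-0.0002,0,-1]]
  ]
}}

```text
t: 4.03
tcp_pos: [0.5283, -0.0253, 0.0913]
tool_rot: [0.802, 0.598, 0.0, 0.0]
force: [2.1, 1.7, 1.0]
finger_gap: -0.0
gripper_force: 1.4
```

Request:
{"op": "servo_tool", "data": {
  "rows": [
    [[0,0,-0.4,-0.001,-0.0002,0,-1],[0,0,-0.4,-0.001,-0.0002,0,-1],[0,0,-0.4,-0.001,-0.0002,0,-1]]
  ]
}}

```text
t: 4.28
tcp_pos: [0.5266, -0.0279, 0.0911]
tool_rot: [0.795, 0.606, -0.0, -0.0]
force: [1.5, 1.8, 0.2]
finger_gap: -0.001
gripper_force: 1.1
```

```bash
python3 -c "
from h import *
barang()"
```

```text
t 4.28 tcp [ 0.5266 -0.0279  0.0911] bar rel rad -0.098 end y mm -21.3 r 0.1468 yawy -15.4 want -15.4 F [1.5 1.8 0.2]
```

Request:
{"op": "servo_tool", "data": {
  "rows": [
    [[0,0,-0.4,-0.001,-0.0002,0,-1],[0,0,-0.4,-0.001,-0.0002,0,-1],[0,0,-0.4,-0.001,-0.0002,0,-1]]
  ]
}}

```text
t: 4.53
tcp_pos: [0.5252, -0.0306, 0.0912]
tool_rot: [0.789, 0.615, -0.0, -0.0]
force: [1.8, 1.1, 0.4]
finger_gap: -0.002
gripper_force: 0.9
```

Request:
{"op": "servo_tool", "data": {
  "rows": [
    [[0,0,-0.4,-0.001,-0.0002,0,-1],[0,0,-0.4,-0.001,-0.0002,0,-1],[0,0,-0.4,-0.001,-0.0002,0,-1]]
  ]
}}

```text
t: 4.78
tcp_pos: [0.5239, -0.0334, 0.0912]
tool_rot: [0.782, 0.623, -0.0, -0.0]
force: [2.0, 2.3, 0.2]
finger_gap: -0.0
gripper_force: 0.8
```

Request:
{"op": "servo_tool", "data": {
  "rows": [
    [[0,0,-0.4,-0.001,-0.0002,0,-1],[0,0,-0.4,-0.001,-0.0002,0,-1],[0,0,-0.4,-0.001,-0.0002,0,-1]]
  ]
}}

```text
t: 5.03
tcp_pos: [0.5226, -0.0361, 0.0913]
tool_rot: [0.776, 0.631, -0.0, -0.0]
force: [0.8, 0.5, -0.0]
finger_gap: -0.004
gripper_force: 0.7
```

Request:
{"op": "servo_tool", "data": {
  "rows": [
    [[0,0,-0.4,-0.001,-0.0002,0,-1],[0,0,-0.4,-0.001,-0.0002,0,-1],[0,0,-0.4,-0.001,-0.0002,0,-1]]
  ]
}}

```text
t: 5.28
tcp_pos: [0.5212, -0.039, 0.0912]
tool_rot: [0.769, 0.639, -0.0, -0.0]
force: [0.3, 0.4, -0.1]
finger_gap: -0.001
gripper_force: 0.0
```

```bash
python3 -c "
from h import *
barang()"
```

```text
t 5.28 tcp [ 0.5212 -0.039   0.0912] bar rel rad -0.016 end y mm -3.4 r 0.1477 yawy -10.5 want -10.6 F [ 0.3  0.4 -0.1]
```

Request:
{"op": "servo_tool", "data": {
  "rows": [
    [[0,0,-0.4,-0.001,-0.0002,0,-1],[0,0,-0.4,-0.001,-0.0002,0,-1]]
  ]
}}

```text
t: 5.45
tcp_pos: [0.5206, -0.0407, 0.0912]
tool_rot: [0.765, 0.644, -0.0, -0.0]
force: [0.6, 1.5, -0.8]
finger_gap: 0.001
gripper_force: 0.8
```

```bash
python3 -c "
from h import *
barang()
crop('top','c3',255,180,100,120,5)
a=cv2.imread('pics/c3.png'); im=manip.snapshot('side')[180:265,245:370]
b=cv2.resize(im,None,fx=6,fy=6,interpolation=cv2.INTER_CUBIC)
cv2.imwrite('pics/c3s.png',b)"
```

```text
t 5.45 tcp [ 0.5206 -0.0407  0.0912] bar rel rad -0.004 end y mm -0.8 r 0.1478 yawy -9.8 want -10.0 F [ 0.6  1.5 -0.8]
```

View pics/c3s.png

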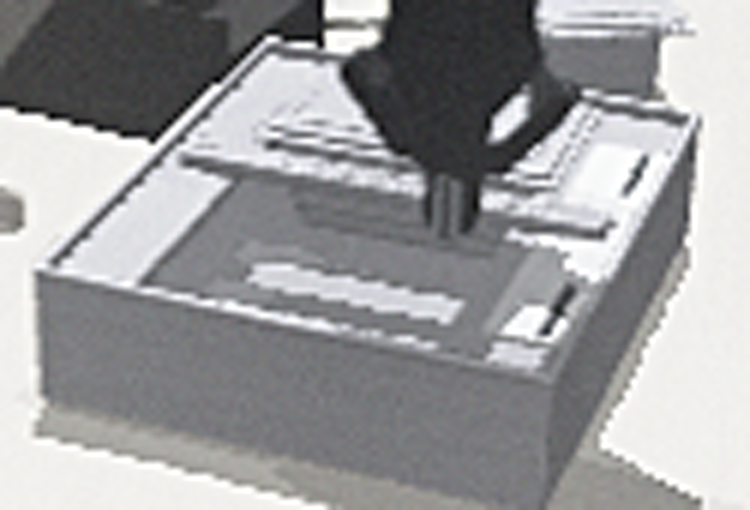

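The side view shows the bar spanning from (275,207) to (346,217) with the fingertip at its left face. Whether it has dropped isn't visible, so I'll continue by feel.

Request:
{"op": "servo_tool", "data": {
  "rows": [
    [[0,0,-0.4,-0.001,-0.0002,0,-1],[0,0,0,0,0,0,-1]]
  ]
}}

```text
t: 5.72
tcp_pos: [0.5203, -0.0416, 0.0912]
tool_rot: [0.763, 0.647, -0.0, -0.0]
force: [0.8, 0.8, -0.9]
finger_gap: -0.002
gripper_force: 0.9
```

Request:
{"op": "servo_tool", "data": {
  "rows": [
    [[0,0,-0.4,-0.001,-0.0002,0,-1],[0,0,0,0,0,0,-1]]
  ]
}}

```text
t: 5.88
tcp_pos: [0.5202, -0.0417, 0.0913]
tool_rot: [0.761, 0.649, 0.001, -0.001]
force: [2.0, 5.2, -1.0]
finger_gap: -0.003
gripper_force: 2.8
```

The tool stopped with the force at 5.5 N, so the bar is against the notch side. I'll back off and check.

Request:
{"op": "servo_tool", "data": {
  "rows": [
    [[0,0,0,0.005,0,0,-1],[0,0,0,0.01,0,0,-1],[0,0,0,0.01,0,0,-1],[0,0,0,0,0,-0.03,-1],[0,0,0,0,0,-0.04,-1],[0,0,0,0,0,-0.04,-1],[0,0,0,0,0,-0.02,0],[0,0,0,0,0,0,0]]
  ]
}}

```text
t: 6.55
tcp_pos: [0.5273, -0.0178, 0.2265]
tool_rot: [0.76, 0.65, 0.003, 0.005]
force: [0.1, -0.8, -0.4]
finger_gap: 0.271
gripper_force: 0.0
```

```bash
python3 -c "
from h import *
plan([.506,-.38,.22],-70.3,jaw=0.2)"
```

```text
t 6.55 at [ 0.5273 -0.0178  0.2265] yawy -8.93 tilt z [ 0.0108 -0.003  -0.9999] d [-0.0213 -0.3622 -0.0065] dyaw -61.37 n 10
[0, 0, 6.14, -0.0361, 0.0035, 0.0006, 0.2],[0, 0, 6.14, -0.0355, 0.0074, 0.0006, 0.2],[0, 0, 6.14, -0.0345, 0.0111, 0.0006, 0.2],[0, 0, 6.14, -0.0331, 0.0147, 0.0006, 0.2],[0, 0, 6.14, -0.0314, 0.0182, 0.0006, 0.2],[0, 0, 6.14, -0.0293, 0.0215, 0.0006, 0.2],[0, 0, 6.14, -0.0268, 0.0245, 0.0006, 0.2],[0, 0, 6.14, -0.024, 0.0272, 0.0006, 0.2],
[0, 0, 6.14, -0.021, 0.0296, 0.0006, 0.2],[0, 0, 6.14, -0.0177, 0.0317, 0.0006, 0.2],
```

Request:
{"op": "servo_tool", "data": {
  "rows": [
    [[0,0,6.1,-0.036,0.004,0,0],[0,0,6.1,-0.036,0.007,0,0],[0,0,6.1,-0.035,0.011,0,0],[0,0,6.1,-0.033,0.015,0,0],[0,0,6.1,-0.031,0.018,0,0],[0,0,6.1,-0.029,0.021,0,0],[0,0,6.1,-0.027,0.024,0,0],[0,0,6.1,-0.024,0.027,0,0]]
  ]
}}

```text
t: 7.22
tcp_pos: [0.506, -0.3078, 0.22]
tool_rot: [0.961, 0.275, -0.001, -0.001]
force: [0.4, 1.2, 0.1]
finger_gap: 0.499
gripper_force: 0.0
```

```bash
python3 -c "
from h import *
plan([.506,-.38,.2],-70.3,jaw=0)
a=manip.snapshot('top')[180:300,240:370]; cv2.imwrite('pics/c4.png',cv2.resize(a,None,fx=5,fy=5,interpolation=cv2.INTER_CUBIC))"
```

```text
t 7.22 at [ 0.506  -0.3078  0.22  ] yawy -58.08 tilt z [-0.0021  0.0016 -1.    ] d [ 0.     -0.0722 -0.02  ] dyaw -12.22 n 2
[0, 0, 6.11, -0.0191, 0.0306, 0.01, 0],[0, 0, 6.11, -0.0157, 0.0325, 0.01, 0],
```

View pics/c4.png

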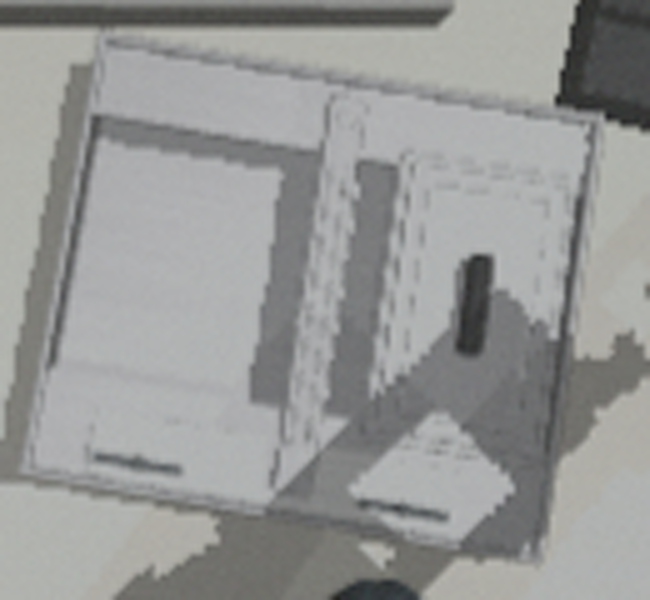

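The rack corners are within 1 px of before, so it hasn't moved. The bar now runs straight from (309,200) to (300,270) and the left bay is clear. On to the pan.

Request:
{"op": "servo_tool", "data": {
  "rows": [
    [[0,0,6.1,-0.02,0.033,0.01,0],[0,0,6.1,-0.017,0.034,0.01,0],[0,0,0,0,0,0,0],[0,0,0,0,0,0,0]]
  ]
}}

```text
t: 7.6
tcp_pos: [0.5063, -0.3846, 0.1991]
tool_rot: [0.985, 0.173, -0.001, -0.001]
force: [-0.0, -0.0, -0.6]
finger_gap: 0.498
gripper_force: 0.0
```

```bash
python3 -c "
from h import *
plan([.507,-.384,.15],-70.3,jaw=0)
a=manip.snapshot('side')[165:215,285:385]; b=manip.snapshot('top')[210:310,365:465]
r=lambda i,f:cv2.resize(i,None,fx=f,fy=f,interpolation=cv2.INTER_CUBIC)
c=np.zeros((560,800,3),np.uint8); c[:200,:400]=r(a,4); c[:400,400:]=r(b,4)
cv2.imwrite('pics/c5.png',c)"
```

```text
t 7.6 at [ 0.5063 -0.3846  0.1991] yawy -70.09 tilt z [-0.0023  0.0022 -1.    ] d [ 0.0007  0.0006 -0.0491] dyaw -0.21 n 2
[0, 0, 0.1, 0.0004, -0.0002, 0.0245, 0],[0, 0, 0.1, 0.0004, -0.0002, 0.0245, 0],
```

View pics/c5.png

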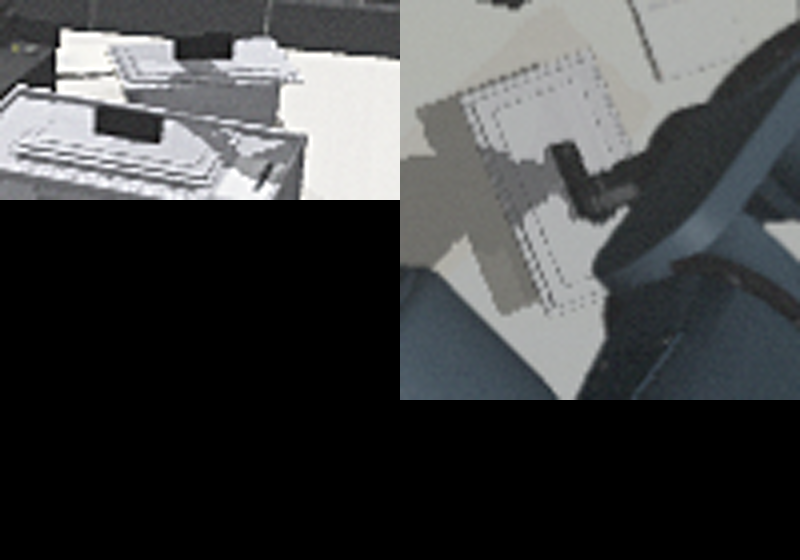

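The side view has the pan handle centred at (336,176.7), and the top view shows a finger beside it. I'll check the estimate by triangulating.

```bash
python3 -c "
from h import *
from scipy.optimize import least_squares
r=least_squares(lambda p:np.r_[w2px('top',p)-(408.9,255.4),w2px('side',p)-(336,176.7)],[.5,-.38,.08]);print(r.x,r.fun)
print(w2px('side',[.507,-.384,.081]),w2px('top',[.507,-.384,.081]))"
```

```text
[ 0.50609591 -0.38476847  0.07966492] [-0.02451823 -0.33661356  0.44372748  0.0415147 ]
[336.21461765 176.47788523] [408.75428918 254.73759537]
```

Consistent: the handle is at (0.506, -0.385, 0.080). I'll descend and grip.

Request:
{"op": "servo_tool", "data": {
  "rows": [
    [[0,0,0.2,0,0,0.035,0],[0,0,0,0,0,0.035,0],[0,0,0,0,0,0.025,0],[0,0,0,0,0,0.013,0],[0,0,0,0,0,0,0],[0,0,0,0,0,0,0]]
  ],
  "squeeze": 35
}}

```text
t: 8.2
tcp_pos: [0.5075, -0.3828, 0.0935]
tool_rot: [0.985, 0.173, -0.0, -0.0]
force: [0.0, -0.4, 0.3]
finger_gap: 0.501
gripper_force: 0.0
```

Request:
{"op": "servo_tool", "data": {
  "rows": [
    [[0,0,0,0,0,0,-0.6],[0,0,0,0,0,0,-1],[0,0,0,0,0,0,-1],[0,0,0,0,0,0,-1],[0,0,0,0,0,0,-1],[0,0,0,0,0,0,-1]]
  ]
}}

```text
t: 8.7
tcp_pos: [0.5083, -0.385, 0.0955]
tool_rot: [0.985, 0.172, 0.001, 0.002]
force: [0.7, -0.5, 6.2]
finger_gap: 0.149
gripper_force: 38.7
```

Request:
{"op": "servo_tool", "data": {
  "rows": [
    [[0,0,0,0,0,-0.01,-1],[0,0,0,0,0,-0.02,-1],[0,0,0,0,0,-0.03,-1],[0,0,0,0,0,-0.03,-1],[0,0,0,0,0,-0.03,-1],[0,0,0,0,0,-0.02,-1],[0,0,0,0,0,0,-1],[0,0,0,0,0,0,-1]]
  ],
  "squeeze": 60
}}

```text
t: 9.37
tcp_pos: [0.5067, -0.3834, 0.2336]
tool_rot: [0.985, 0.172, 0.0, 0.0]
force: [0.4, -0.5, -5.3]
finger_gap: 0.147
gripper_force: 58.9
```

```bash
python3 -c "
from h import *
plan([.578,.021,.235],-99.7,jaw=-1,n=20)
s=manip.sense();print(s['force'],s['ft_torque'])"
```

```text
t 9.37 at [ 0.5067 -0.3834  0.2336] yawy -70.2 tilt z [ 1.e-04 -2.e-04 -1.e+00] d [0.0713 0.4044 0.0014] dyaw -29.5 n 20
[0, 0, 1.47, 0.0102, -0.0178, -0.0001, -1],[0, 0, 1.47, 0.0097, -0.0181, -0.0001, -1],[0, 0, 1.47, 0.0093, -0.0183, -0.0001, -1],[0, 0, 1.47, 0.0088, -0.0186, -0.0001, -1],[0, 0, 1.47, 0.0083, -0.0188, -0.0001, -1],[0, 0, 1.47, 0.0078, -0.019, -0.0001, -1],[0, 0, 1.47, 0.0073, -0.0192, -0.0001, -1],[0, 0, 1.47, 0.0068, -0.0194, -0.0001, -1],
[0, 0, 1.47, 0.0063, -0.0195, -0.0001, -1],[0, 0, 1.47, 0.0058, -0.0197, -0.0001, -1],[0, 0, 1.47, 0.0053, -0.0198, -0.0001, -1],[0, 0, 1.47, 0.0048, -0.02, -0.0001, -1],[0, 0, 1.47, 0.0043, -0.0201, -0.0001, -1],[0, 0, 1.47, 0.0038, -0.0202, -0.0001, -1],[0, 0, 1.47, 0.0033, -0.0203, -0.0001, -1],[0, 0, 1.47, 0.0027, -0.0203, -0.0001, -1],
[0, 0, 1.47, 0.0022, -0.0204, -0.0001, -1],[0, 0, 1.47, 0.0017, -0.0205, -0.0001, -1],[0, 0, 1.47, 0.0012, -0.0205, -0.0001, -1],[0, 0, 1.47, 0.0006, -0.0205, -0.0001, -1],
[ 0.37720846 -0.50649576 -5.25283539] [0.01314323 0.06941037 0.00073548]
```

Request:
{"op": "servo_tool", "data": {
  "rows": [
    [[0,0,1.5,0.01,-0.018,0,-1],[0,0,1.5,0.01,-0.018,0,-1],[0,0,1.5,0.009,-0.018,0,-1],[0,0,1.5,0.009,-0.019,0,-1],[0,0,1.5,0.008,-0.019,0,-1],[0,0,1.5,0.008,-0.019,0,-1],[0,0,1.5,0.007,-0.019,0,-1],[0,0,1.5,0.007,-0.019,0,-1]]
  ]
}}

```text
t: 10.03
tcp_pos: [0.5334, -0.2199, 0.23]
tool_rot: [0.998, 0.067, -0.003, -0.002]
force: [0.1, -0.4, -6.0]
finger_gap: 0.145
gripper_force: 59.1
```

Request:
{"op": "servo_tool", "data": {
  "rows": [
    [[0,0,1.5,0.006,-0.02,0,-1],[0,0,1.5,0.006,-0.02,0,-1],[0,0,1.5,0.005,-0.02,0,-1],[0,0,1.5,0.005,-0.02,0,-1],[0,0,1.5,0.004,-0.02,0,-1],[0,0,1.5,0.004,-0.02,0,-1],[0,0,1.5,0.003,-0.02,0,-1],[0,0,1.5,0.003,-0.02,0,-1]]
  ]
}}

```text
t: 10.7
tcp_pos: [0.5619, -0.0589, 0.2301]
tool_rot: [0.999, -0.037, -0.004, -0.001]
force: [-0.2, -0.5, -5.0]
finger_gap: 0.147
gripper_force: 59.1
```

```bash
python3 -c "
from h import *
plan([.578,.021,.235],-99.7,jaw=-1,n=4)"
```

```text
t 10.7 at [ 0.5619 -0.0589  0.2301] yawy -94.28 tilt z [-0.0073  0.0022 -1.    ] d [0.0161 0.0799 0.0049] dyaw -5.42 n 4
[0, 0, 1.35, 0.0025, -0.0202, -0.0012, -1],[0, 0, 1.35, 0.002, -0.0203, -0.0012, -1],[0, 0, 1.35, 0.0016, -0.0203, -0.0012, -1],[0, 0, 1.35, 0.0011, -0.0203, -0.0012, -1],
```

Request:
{"op": "servo_tool", "data": {
  "rows": [
    [[0,0,1.3,0.002,-0.02,0,-1],[0,0,1.3,0.002,-0.02,0,-1],[0,0,1.3,0.002,-0.019,0,-1],[0,0,1.3,0.001,-0.014,0,-1],[0,0,0,0,-0.003,0.015,-1],[0,0,0,0,0,0,-1],[0,0,0,0,0,0,-1]]
  ]
}}

```text
t: 11.28
tcp_pos: [0.5766, 0.0148, 0.2152]
tool_rot: [0.997, -0.082, -0.004, -0.0]
force: [0.6, 0.6, -5.0]
finger_gap: 0.147
gripper_force: 59.1
```

```bash
python3 -c "
from h import *
plan([.578,.021,.13],-99.7,jaw=-1,n=4)
a=manip.snapshot('side')[165:265,245:375]; b=manip.snapshot('top')[180:290,235:370]
r=lambda i,f:cv2.resize(i,None,fx=f,fy=f,interpolation=cv2.INTER_CUBIC)
c=np.zeros((600,800,3),np.uint8); c[:300,:390]=r(a,3); c[:330,390:795]=r(b,3)
cv2.imwrite('pics/c6.png',c[:340])"
```

```text
t 11.28 at [0.5766 0.0148 0.2152] yawy -99.36 tilt z [-0.0085  0.001  -1.    ] d [ 0.0014  0.0062 -0.0852] dyaw -0.34 n 4
[0, 0, 0.09, 0.0001, -0.0016, 0.0213, -1],[0, 0, 0.09, 0.0001, -0.0016, 0.0213, -1],[0, 0, 0.09, 0.0001, -0.0016, 0.0213, -1],[0, 0, 0.09, 0.0001, -0.0016, 0.0213, -1],
```

View pics/c6.png

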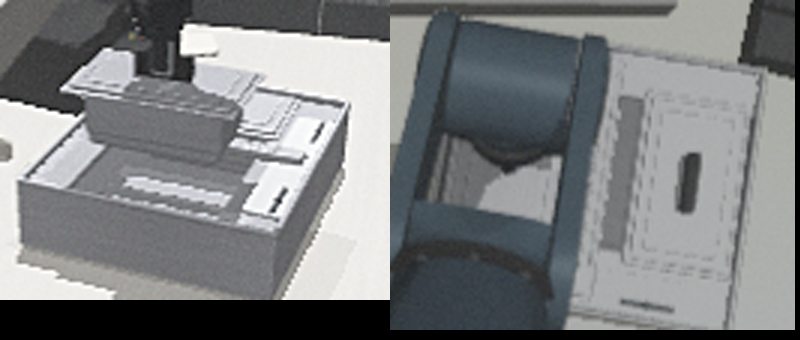

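The side view shows the pan level above the left bay, and the bar's free end is lying low at the strip. I'll correct by about 6 mm in y and the small tilt, then descend.

Request:
{"op": "servo_tool", "data": {
  "rows": [
    [[0,0.4,0.3,0.002,-0.003,0,-1],[0,0,0,0,-0.003,0.01,-1],[0,0,0,0,0,0.015,-1],[0,0,0,0,0,0.005,-1],[0,0,0,0,0,0,-1],[0,0,0,0,0,0,-1]]
  ]
}}

```text
t: 11.88
tcp_pos: [0.5824, 0.0198, 0.188]
tool_rot: [0.996, -0.085, 0.003, 0.0]
force: [-0.0, 0.3, -4.5]
finger_gap: 0.149
gripper_force: 59.0
```

```bash
python3 -c "
from h import *
plan([.580,.020,.13],-99.7,jaw=-1,n=4)"
```

```text
t 11.88 at [0.5824 0.0198 0.188 ] yawy -99.72 tilt z [ 0.0061 -0.001  -1.    ] d [-0.0024  0.0002 -0.058 ] dyaw 0.02 n 4
[0, 0, -0.0, -0.0006, 0.0, 0.0145, -1],[0, 0, -0.0, -0.0006, 0.0, 0.0145, -1],[0, 0, -0.0, -0.0006, 0.0, 0.0145, -1],[0, 0, -0.0, -0.0006, 0.0, 0.0145, -1],
```

Request:
{"op": "servo_tool", "data": {
  "rows": [
    [[0,-0.2,0,-0.001,0,0.007,-1],[0,0,0,0,0,0.01,-1],[0,0,0,0,0,0.01,-1],[0,0,0,0,0,0.007,-1],[0,0,0,0,0,0,-1],[0,0,0,0,0,0,-1],[0,0,0,0,0,0,-1],[0,0,0,0,0,0,-1]]
  ]
}}

```text
t: 12.55
tcp_pos: [0.5821, 0.0199, 0.1547]
tool_rot: [0.996, -0.085, 0.002, 0.0]
force: [0.4, -0.7, -6.9]
finger_gap: 0.148
gripper_force: 59.0
```

```bash
python3 -c "
from h import *
plan([.580,.020,.112],-99.7,jaw=-1,n=4)"
```

```text
t 12.55 at [0.5821 0.0199 0.1547] yawy -99.7 tilt z [ 4.5e-03 -7.0e-04 -1.0e+00] d [-0.0021  0.0001 -0.0427] dyaw 0.0 n 4
[0, 0, -0.0, -0.0005, 0.0001, 0.0107, -1],[0, 0, -0.0, -0.0005, 0.0001, 0.0107, -1],[0, 0, -0.0, -0.0005, 0.0001, 0.0107, -1],[0, 0, -0.0, -0.0005, 0.0001, 0.0107, -1],
```

Request:
{"op": "servo_tool", "data": {
  "rows": [
    [[0,-0.25,0,-0.002,0,0.006,-1],[0,0,0,0,0,0.008,-1],[0,0,0,0,0,0.008,-1],[0,0,0,0,0,0.008,-1],[0,0,0,0,0,0.005,-1],[0,0,0,0,0,0.003,-1],[0,0,0,0,0,0,-1],[0,0,0,0,0,0,-1]]
  ]
}}

```text
t: 13.22
tcp_pos: [0.5797, 0.0203, 0.116]
tool_rot: [0.996, -0.085, -0.001, -0.0]
force: [0.3, 0.1, -6.8]
finger_gap: 0.148
gripper_force: 59.1
```

```bash
python3 -c "
from h import *
plan([.580,.020,.11],-99.7,jaw=-1,n=4);print(manip.sense()['ft_torque'])
a=manip.snapshot('side')[165:265,245:375]; cv2.imwrite('pics/c7.png',cv2.resize(a,None,fx=6,fy=6,interpolation=cv2.INTER_CUBIC))"
```

```text
t 13.22 at [0.5797 0.0203 0.116 ] yawy -99.7 tilt z [-1.2e-03  2.0e-04 -1.0e+00] d [ 0.0003 -0.0003 -0.006 ] dyaw 0.0 n 4
[0, 0, -0.0, 0.0001, 0.0001, 0.0015, -1],[0, 0, -0.0, 0.0001, 0.0001, 0.0015, -1],[0, 0, -0.0, 0.0001, 0.0001, 0.0015, -1],[0, 0, -0.0, 0.0001, 0.0001, 0.0015, -1],
[-0.00847438  0.0365      0.03074512]
```

View pics/c7.png

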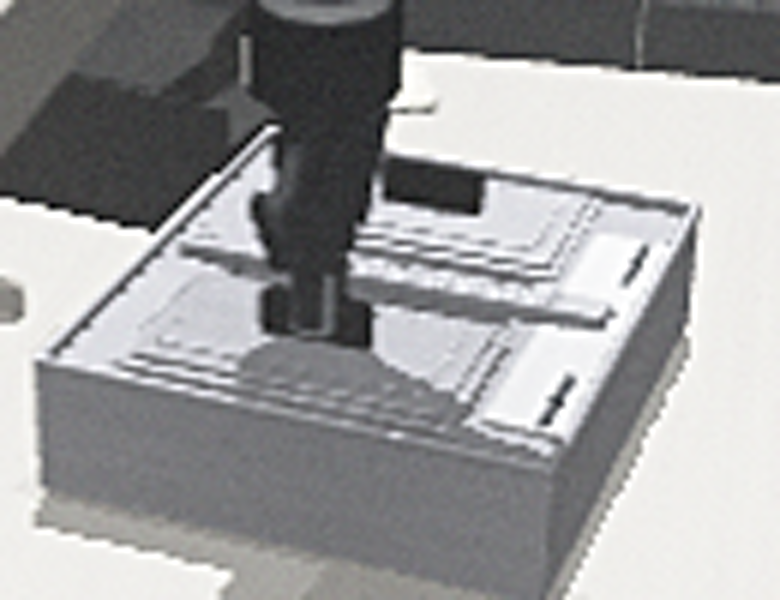

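The pan is sitting square in the bay just above the ledges, and the bar is straight from (275,206) to (346,218). I'll lower it to contact.

Request:
{"op": "servo_tool", "data": {
  "rows": [
    [[0,0,0,0,0,0.0015,-1],[0,0,0,0,0,0.0015,-1],[0,0,0,0,0,0.001,-1],[0,0,0,0,0,0.001,-1],[0,0,0,0,0,0,-1]]
  ]
}}

```text
t: 13.68
tcp_pos: [0.5795, 0.0204, 0.1112]
tool_rot: [0.996, -0.085, -0.001, -0.0]
force: [0.0, -0.0, -6.9]
finger_gap: 0.143
gripper_force: 59.1
```

Request:
{"op": "servo_tool", "data": {
  "rows": [
    [[0,0,0,0,0,0.001,-1],[0,0,0,0,0,0.001,-1],[0,0,0,0,0,0,-1]]
  ]
}}

```text
t: 13.93
tcp_pos: [0.5798, 0.0203, 0.1096]
tool_rot: [0.996, -0.085, -0.0, -0.0]
force: [-1.0, 0.4, -1.6]
finger_gap: 0.143
gripper_force: 59.4
```

Request:
{"op": "servo_tool", "data": {
  "rows": [
    [[0,0,0,0,0,0.0005,-1],[0,0,0,0,0,0,-1],[0,0,0,0,0,0,-0.5],[0,0,0,0,0,0,-0.2],[0,0,0,0,0,0,-0.1],[0,0,0,0,0,0,-0.1],[0,0,0,0,0,0,-0.1],[0,0,0,0,0,0,-0.1]]
  ],
  "squeeze": 20
}}

```text
t: 14.6
tcp_pos: [0.5798, 0.0203, 0.1088]
tool_rot: [0.996, -0.085, -0.0, -0.0]
force: [0.5, 0.1, -0.0]
finger_gap: 0.451
gripper_force: 0.0
```

Request:
{"op": "servo_tool", "data": {
  "rows": [
    [[0,0,0,0,0,-0.005,-0.1],[0,0,0,0,0,-0.01,-0.1],[0,0,0,0,0,-0.02,-0.1],[0,0,0,0,0,-0.03,-0.1],[0,0,0,0,0,-0.03,-0.1],[0,0,0,0,0,-0.03,-0.1],[0,0,0,0,0,-0.02,-0.1],[0,0,0,0,0,0,-0.1]]
  ]
}}

```text
t: 15.27
tcp_pos: [0.5828, 0.02, 0.2601]
tool_rot: [0.996, -0.084, 0.006, 0.0]
force: [0.4, -0.8, 0.8]
finger_gap: 0.447
gripper_force: 0.0
```

Request:
{"op": "servo_tool", "data": {
  "rows": [
    [[0,0,0,0,-0.03,0,-0.1],[0,0,0,0,-0.04,0,-0.1],[0,0,0,0,-0.04,0,-0.1],[0,0,0,0,-0.04,0,-0.1],[0,0,0,0,-0.04,0,-0.1],[0,0,0,0,-0.04,0,-0.1],[0,0,0,0,-0.02,0,-0.1],[0,0,0,0,0,0,-0.1]]
  ]
}}

```text
t: 15.93
tcp_pos: [0.6215, 0.2717, 0.2533]
tool_rot: [0.997, -0.082, -0.0, -0.001]
force: [-0.3, -0.7, -0.6]
finger_gap: 0.448
gripper_force: 0.0
```

```bash
python3 -c "
from h import *
s=manip.sense();print(s['t'],s['tcp_pos'])
b=manip.snapshot('top')[180:300,235:368];a=manip.snapshot('side')[170:265,245:365]
r=lambda i,f:cv2.resize(i,None,fx=f,fy=f,interpolation=cv2.INTER_CUBIC)
c=np.zeros((360,800,3),np.uint8); c[:360,:399]=r(b,3); c[:285,400:760]=r(a,3)
cv2.imwrite('pics/c8.png',c)"
```

```text
15.9333 [0.62149905 0.27169403 0.25330456]
```

View pics/c8.png

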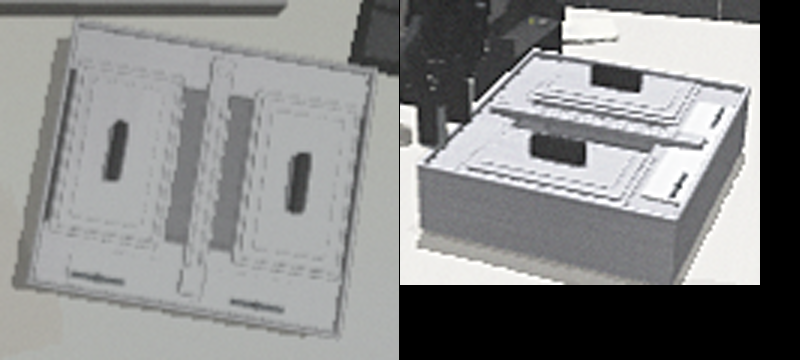

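The top view shows both pans square in their bays, with the bar straight from (308,202) to (298,276) between them. The rack hasn't moved and the gripper is clear of everything.

```bash
python3 -c "
from station import manip
print(manip.sign_off())"
```

```text
the job is handed in; nothing more can be done
None
```

The job is handed in: the bar was pushed into its notch until it hit the stop at about 5.5 N, and the pan hangs square in the left bay, at about 16 s with the rack unmoved. That the bar dropped and lies level I judged by feel (the force fell away, then the hard stop), because the pictures can't resolve the 4 mm drop.

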